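# Unlock and open the pipe holder

### The arm

A 6-joint arm with a two-finger parallel gripper is mounted at the origin on the work surface. World frame = base frame: x ahead of the robot, y to its left, z up, the work surface at z = 0. Lengths are in m, angles in rad, forces in N, time in s.
With the tool pointing down it reaches from about 0.425 to 0.95 m from the base axis. Payload 14.7 kg.
Tool frame: the origin (TCP) lies between the finger pads; the fingertips stand 19 mm ahead of it and the grasp point (between the pads) is the TCP; z points along the fingers, y is the line along which they close (so a half turn about z gives the same grasp; the last joint's range is limited). The gripper opens to 85 mm and grips with 20 to 120 N. Pads are 22 mm wide; open, the fingers measure 114 mm over their backs; the gripper's body (76 mm by 85 mm) begins 54 mm behind the grasp point. The pads swing forward as they close: fully open they stand 13 mm farther back than shut.
Start: joints at [-0.047, 0.48, 1.596, -0, 1.065, -0.047], TCP at [0.65, 0, 0.25] pointing down, gripper open.
Joint ranges: [-2.75, 2.75], [-0.82, 2.05], [0.23, 2.67], [-1.56, 4.7], [0.09, 2.69], [-2.92, 2.92]. Speed limits (rad/s): [1.89, 1.89, 2.39, 3.01, 3.01, 3.01].

### API

Orientations are given as a unit quaternion [w, x, y, z].
In Python, from cell import robot gives the robot as it stands. The module is installed in compiled form; this text tells all that it offers.
- The arm moves only by the shell command python3 -m crank 'ROWS' [FORCE]. ROWS is JSON, a list of rows, each a list of 5 numbers: the opening, from 0 (shut) to 1 (fully open), then the shift along the tool's x, y, z in cm, then the turn about the tool's z in rad. In form: [[hand, dx, dy, dz, twist], ...]. A call has 1 to 8 rows; each row shifts and turns the commanded pose from where the row before left it, along the tool's axes as they then stand; what a row does not reach is not made up. A row lasts 1/10 s, in which the tool goes at most 50 mm and 8.59 degrees, less where a joint would pass 70% of its speed; a pose out of reach is approached as far as the arm can. A call is refused whole if a number of a shift passes 5 or a number of a turn 0.15, either way. A call with a gripper value outside its range is refused whole. The fingers move at their own pace and stop on an object; FORCE is the grip in N (left out, the last holds). Time passes only in rows, so rows that do not move let the fingers close. It gives the time, the measured TCP pose, the force, the opening and the grip force at its end, in the units of the state.
- robot.state(): the state, without advancing time (a new reading comes with each control period).
- robot.grab_frame(name): name is "scene" or "side" or "wrist"; returns the picture (384x512x3 uint8, red, green, blue); there is no depth.
- robot.camera_model(name): a dict with "camera_matrix" (3x3 intrinsics, pixels), "extrinsics" (4x4, takes a point from world to camera coordinates). Camera axes: x right, y down, z forward; pixel columns grow to the right and rows downward; lengths in m; the calibration is good to about 2 mm. A picture is of the moment at which its call begins: read the wrist's pose just before it. camera_model takes no time and is no camera call; for the wrist camera it gives the pose at the moment of the call.
- robot.hand_in(): hands the job in; it is judged then, once.
The state is a dict: "t": time; "joint_pos": joint angles; "joint_velocities": joint speeds; "joint_torque": joint torques, N m; "eef_pos": TCP position; "orientation": TCP orientation; "wrist_force": force on the tool from outside, world axes, zero at the start; "ft_torque": the same for the moment, N m; "finger_gap": finger opening in m; "finger_force": force on a finger pad.
Only numpy, scipy, OpenCV 4.12 (cv2) and the standard library are available. Lean on these libraries where they do the work, as an engineer would, in place of code of your own. Each camera call takes 0.05 s, during which the arm holds its last target. There are 200 camera calls.

### The job

Unlock the pipe holder: draw the red-handled tee pin up out of its bore, which frees it only when it is turned anticlockwise (seen from above) to where its hidden lugs meet their keyway, and park it upright in the open side notch of the blue bracket, pushed fully in and with its flange resting flat on the plate. Once the pin is parked and let go, swing the yellow keeper bar (the one with the black knob) fully open to its stop, and let go. Leave the pipe in its saddles and do not disturb the can, the white coupling or the wrench.

Things in the scene. Friction and masses are not known exactly. Their poses are not given: they have to be found in the camera images.
- pin: Steel tee pin, 125 mm long, about 0.3 kg. Origin: centre of its flange's underside, on its axis; z along the pin, up to the handle. Flange 40 mm wide, 6 mm thick; shaft 16 mm thick, 80 mm down from the origin. At the start the flange lies on the plate over the bore, pin x within 6 degrees of the stand's x. It lifts 5 mm until its lugs catch; the shaft leaves the bore after 80 mm.
- pin_handle (a point): Middle of the pin's red tee handle, 32.5 mm above the pin's origin. The handle is 64 mm along the pin's x, 15 mm along its y and 25 mm high, 14 mm above the flange: grip it across its 15 mm from above. Axes as the pin.
- pin_lugs (a point): Middle of the cross rod through the shaft, 16 mm below the pin's origin: 6 mm thick, 30 mm long along the pin's x, so two 7 mm lugs. At the start they are caught under the key plate; once the pin has risen 30 mm they are out.
- stand: Pipe holder fixed to the bench: grey base 285 by 250 mm, 12 mm thick, with blue C-shaped bracket, pipe saddles and hinge post. Origin: middle of the base, at bench level; z up. The shut keeper bar lies along the stand's x, its knob towards -x (the robot). The bracket's 8 mm plate, top face 120 mm over the bench, spans x -90 to -30 mm, y -150 to 30 mm.
- bore (a point): Mouth of the pin's 21 mm bore, in a round steel key plate level with the bracket plate's top face, 120 mm up. Axes as the stand. The keyway in the key plate is hidden by the flange and differs each time: 22 to 78 degrees anticlockwise (from above) of the pin's start angle; it passes the lugs within about 8 degrees either way. Find it by feel: pull lightly, turn, pull again.
- notch (a point): Axis of the parked pin's origin at the plate's top face, in a slot 21 mm wide through the 8 mm plate, open to the stand's -y, 115 mm to the -y side of the bore. Closed end 10 mm beyond this point (+y), mouth 35 mm before it (-y). The pin slides in sideways, flange 0 to 5 mm over the plate and lugs under it, then is lowered. Free space below. Axes as the stand.
- keeper (a joint): Swing of the yellow keeper bar (255 mm long, 38 mm wide, top 90 mm above the bench) about the upright hinge at the stand's x = +110 mm, y = 0. 0 rad: shut, over the pipe and locked by the pin; grows clockwise seen from above, the knob swinging to the stand's +y; stop at 0.95 rad (fully open). Moves with light friction.
- keeper_knob (a point): Top centre of the black upright knob on the keeper bar, 24 mm diameter, 35 mm tall, its top 125 mm above the bench, 235 mm from the hinge.
- pipe: Galvanised pipe, 48 mm diameter, 210 mm long, lying along the stand's y in two saddles under the keeper bar; origin at its middle. Leave it.
- can: Blue and steel can, 72 mm diameter, 110 mm tall, upright on the bench. Origin under its base. Leave it.
- coupling: White plastic pipe coupling, 84 mm diameter, 70 mm tall, upright on the bench. Origin under its base. Leave it.
- wrench: Wrench 200 mm long lying on the bench. Leave it.
Not all that is in view belongs to the job. Leave any purple look-alike of the pin alone.

How it is judged:
On the way, in this order (a step that is already met when the one before it is completed fails the run):
1. the pin is drawn right out of its bore (z of pin in the frame of bore above 0.077 m), for 0.05 s.
2. the pin is parked upright in the side notch, flange on the plate, and let go (horizontal distance between pin and notch below 0.012 m and z of pin in the frame of notch between -0.003 and 0.003 m and angle between pin's own z axis and vertical below 0.09 rad and linear speed of pin below 0.02 m/s and contact force between the fingers and pin below 0.1 N), for 0.3 s.
3. the keeper bar is swung fully open (value of joint keeper above 0.85 rad), for 0.1 s.
At the end, for the whole second after the job is handed in: The pin stands at rest in the side notch, its origin within 12 mm sideways and 3 mm in height of the notch point, tilted less than 5 degrees, and the keeper bar is open beyond 0.85 rad (horizontal distance between pin and notch below 0.012 m and z of pin in the frame of notch between -0.003 and 0.003 m and angle between pin's own z axis and vertical below 0.09 rad and linear speed of pin below 0.02 m/s and value of joint keeper above 0.85 rad); the robot touches nothing.
It fails at once if the pipe is shifted more than 25 mm (distance of pipe from where it was at the start of the episode above 0.025 m).
It fails at once if the can is moved more than 20 mm (distance of can from where it was at the start of the episode above 0.02 m).
It fails at once if the coupling is moved more than 20 mm (distance of coupling from where it was at the start of the episode above 0.02 m).
It fails at once if the wrench is moved more than 20 mm (distance of wrench from where it was at the start of the episode above 0.02 m).
It also fails if it takes over 64 s, if anything falls off the work surface, if the arm or the gripper's body presses on something with over 40 N, if the wrist force passes 120 N, or if a joint passes its speed limit or range.

## Working session

There is one attempt and no reset: what is moved stays moved. The work goes in short steps, Python scripts to look and compute and a shell command to move; the robot and the scene stay as the last step left them, time stands still between calls to the robot, and variables do not carry over. Pictures are saved under pics/ and viewed, at most 10 in all, crops included, and the job is handed in when it is done.

```bash
mkdir -p pics
python3 - <<'E'
from cell import robot
import cv2,numpy as np
for n in ["scene","side"]:
    im=robot.grab_frame(n); cv2.imwrite(f"pics/{n}0.png",im[:,:,::-1])
    m=robot.camera_model(n); print(n,np.round(m["camera_matrix"],1).tolist(),np.round(m["extrinsics"],3).tolist())
im=robot.grab_frame("wrist"); cv2.imwrite("pics/wrist0.png",im[:,:,::-1])
m=robot.camera_model("wrist");print(np.round(m["extrinsics"],3).tolist())
print(robot.state())
E
```

```text
scene [[385.0, 0.0, 257.7], [0.0, 385.0, 191.6], [0.0, 0.0, 1.0]] [[0.518, 0.855, -0.008, -0.31], [0.702, -0.43, -0.568, -0.326], [-0.489, 0.289, -0.823, 1.459], [0.0, 0.0, 0.0, 1.0]]
side [[450.5, 0.0, 248.5], [0.0, 450.5, 189.2], [0.0, 0.0, 1.0]] [[0.833, -0.554, -0.01, -0.474], [-0.406, -0.599, -0.69, 0.321], [0.376, 0.579, -0.723, 1.118], [0.0, 0.0, 0.0, 1.0]]
[[1.0, 0.0, -0.002, -0.649], [0.001, -0.956, 0.293, -0.038], [-0.002, -0.293, -0.956, 0.379], [0.0, 0.0, 0.0, 1.0]]
{'t': 0.15, 'joint_pos': array([-4.65573190e-02,  4.80696720e-01,  1.59674148e+00, -7.25417575e-06,
        1.06514536e+00, -4.65778922e-02]), 'joint_velocities': array([-0.00091606, -0.00136553, -0.00234306,  0.00112458, -0.00109153,
        0.0013465 ]), 'joint_torque': array([-4.27572886e-04, -9.51149726e+01, -4.30458927e+01, -2.65440685e-04,
        8.19593843e-03, -1.37463962e-04]), 'eef_pos': array([6.49681226e-01, 6.13381202e-05, 2.49809424e-01]), 'orientation': array([-3.64130139e-04,  7.07098177e-01,  7.07115211e-01, -3.35994626e-04]), 'wrist_force': array([ 0.47070333, -0.31797475,  0.13677753]), 'ft_torque': array([-0.02261565, -0.02377609,  0.005512  ]), 'finger_force': 0.0, 'finger_gap': 0.08510422293243683}
```

View pics/scene0.png

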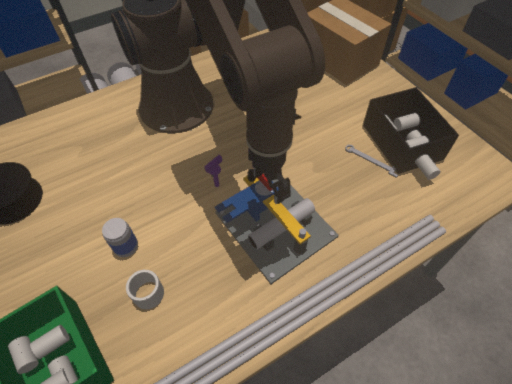

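View pics/side0.png

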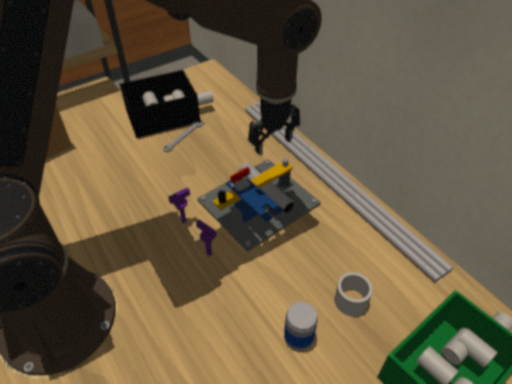

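The scene view shows the stand near (275,225), with the knob at (250,178) and the hinge at (303,237). The side view shows the red handle at (240,175), the knob at (221,198), and two purple look-alikes at (180,202) and (206,236). The can and coupling are off to the -y side.

View pics/wrist0.png

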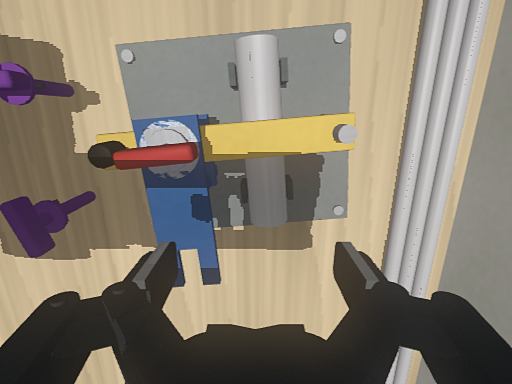

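```bash
cat > h.py <<'E'
from cell import robot
import cv2,numpy as np
def ray(cam,u,v,z):
    K=np.array(cam["camera_matrix"]);E=np.array(cam["extrinsics"]);R,t=E[:3,:3],E[:3,3]
    c=-R.T@t; d=R.T@np.linalg.solve(K,[u,v,1.]); return c+d*(z-c[2])/d[2]
def red(im):
    h=cv2.cvtColor(im,cv2.COLOR_RGB2HSV);return ((((h[...,0]<6)|(h[...,0]>174))&(h[...,1]>150)&(h[...,2]>60))*255).astype(np.uint8)
def yel(im):
    h=cv2.cvtColor(im,cv2.COLOR_RGB2HSV);return ((abs(h[...,0].astype(int)-24)<5)&(h[...,1]>200)&(h[...,2]>90)).astype(np.uint8)*255
def blobs(m,amin=40):
    out=[]
    for c in cv2.findContours(m,cv2.RETR_EXTERNAL,cv2.CHAIN_APPROX_NONE)[0]:
        if cv2.contourArea(c)>amin: out.append((cv2.contourArea(c),cv2.minAreaRect(c)))
    return sorted(out,key=lambda o:-o[0])
E
python3 - <<'E'
from h import *
for n in ["scene","side","wrist"]:
    im=cv2.imread(f"pics/{n}0.png")[:,:,::-1].copy(); cam=robot.camera_model(n)
    for f,z in((red,.165),(yel,.09)):
        for a,r in blobs(f(im)):
            print(n,f.__name__,a,np.round(r[0],1),np.round(r[1],1),round(r[2],1),[np.round(ray(cam,*p,z)[:2],3).tolist() for p in cv2.boxPoints(r)],np.round(ray(cam,*r[0],z),4))
E
```

```text
scene red 42.5 [263.9 179.3] [11.3  5.8] 48.8 [[0.558, 0.028], [0.553, 0.045], [0.588, 0.047], [0.593, 0.03]] [0.5729 0.0374 0.165 ]
side red 108.0 [239.7 174.8] [ 7.1 20.2] 54.5 [[0.533, 0.036], [0.595, 0.049], [0.592, 0.024], [0.53, 0.011]] [0.5621 0.0299 0.165 ]
side yel 316.0 [271.3 173.1] [10.3 41.6] 63.4 [[0.621, 0.067], [0.76, 0.07], [0.747, 0.03], [0.611, 0.028]] [0.6836 0.0484 0.09  ]
side yel 44.5 [229.5 196. ] [8. 7.] 90.0 [[0.532, 0.058], [0.548, 0.047], [0.532, 0.021], [0.515, 0.032]] [0.5317 0.0395 0.09  ]
wrist red 983.5 [152.5 154.9] [19.4 79.4] 82.0 [[0.539, 0.047], [0.6, 0.055], [0.601, 0.04], [0.539, 0.032]] [0.5699 0.0436 0.165 ]
```

The wrist view shows the base corners at about (117,45), (350,24) and (347,217), the hinge cap at (345,134), and the red handle from (115,158) to (197,152). The notch opens toward the viewer (-y), near (190,250).

Run:
```python
from h import *
cam=robot.camera_model("wrist")
im=cv2.imread("pics/wrist0.png")[:,:,::-1].copy()
P=lambda u,v,z:ray(cam,u,v,z)
for n,u,v,z in [("c1",117,45,.012),("c2",350,23,.012),("c3",347,217,.012),("b1",127,57,.015),("b2",340,36,.015),("b3",338,210,.015),("hinge",345,134,.1),("bar tip low",96,134,.09),("plate bl",158,285,.12),("plate br",219,281,.12),("notch l",180,250,.12),("notch r",198,250,.12),("plate mid edge",204,186,.12),]:
    print(n,np.round(P(u,v,z)[:2],4))
h=cv2.cvtColor(im,cv2.COLOR_RGB2HSV)
# yellow bar edges right of plate
m=((abs(h[...,0].astype(int)-24)<6)&(h[...,1]>180)).astype(np.uint8)
for u in (225,325):
    r=np.where(m[:,u])[0]; print(u,r.min(),r.max(),np.round(P(u,r.min(),.09)[:2],4),np.round(P(u,r.max(),.09)[:2],4))
mr=red(im)>0
for u in (120,140,160,180,195):
    r=np.where(mr[:,u])[0]; print(u,r.min(),r.max(),[ (int(k),h[k,u,2]) for k in r])
cv2.imwrite("pics/crop.png",cv2.resize(im[100:300,80:230,::-1],None,fx=3,fy=3,interpolation=cv2.INTER_CUBIC))
```

```text
c1 [0.4829 0.1528]
c2 [0.7612 0.176 ]
c3 [ 0.7824 -0.0694]
b1 [0.4945 0.1392]
b2 [0.7498 0.1617]
b3 [ 0.7675 -0.0576]
hinge [0.7392 0.0547]
bar tip low [0.4849 0.0538]
plate bl [ 0.5425 -0.1069]
plate br [ 0.61   -0.1017]
notch l [ 0.5703 -0.0637]
notch r [ 0.5893 -0.0637]
plate mid edge [0.5996 0.0063]Traceback (most recent call last):
  File "<stdin>", line 11, in <module>
    return umr_minimum(a, axis, None, out, keepdims, initial, where)
ValueError: zero-size array to reduction operation minimum which has no identity
```

Run:
```python
from h import *
im=cv2.imread("pics/wrist0.png")
cv2.imwrite("pics/crop.png",cv2.resize(im[100:300,80:280],None,fx=3,fy=3,interpolation=cv2.INTER_CUBIC))
```

```text
(no output)
```

View pics/crop.png

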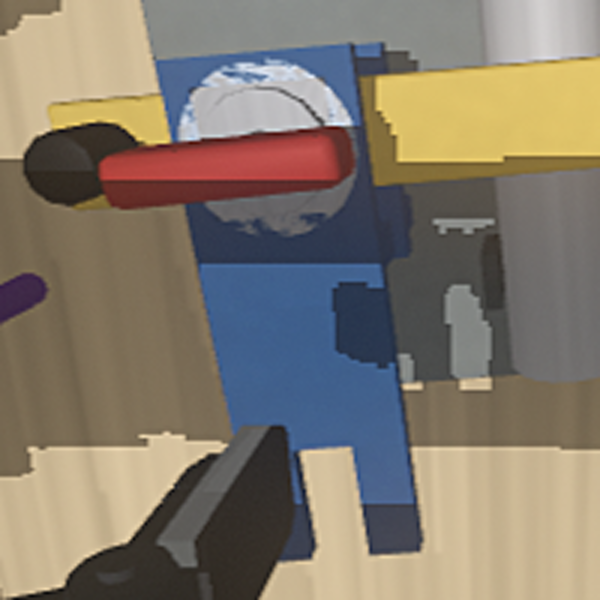

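The crop shows the bright and dark bands are gripper shadow. The plate's right edge runs from (350,45) to (420,555) in crop pixels, and its slot from x=300 to 355. I'll move over the bore and turn so the fingers close across the handle, then measure again.

```bash
python3 -m crank '[[1,1,-2,0,0.15],[1,2,-2,0,0.15],[1,2,-1,0,0.15],[1,2,0,0,0.15],[1,1.5,2,0,0.15],[1,0,2,0,0.15],[1,0,0,0,0.15],[1,0,0,0,0.15]]' 40; python3 -m crank '[[1,0,0,0,0.15],[1,0,0,0,0.15],[1,0,0,0,0.0],[1,0,0,0,0.0]]'
python3 - <<'E'
from h import *
im=robot.grab_frame("wrist"); cv2.imwrite("pics/w1.png",im[:,:,::-1])
print(np.round(robot.camera_model("wrist")["extrinsics"],4).tolist());print(robot.state()["eef_pos"],robot.state()["joint_pos"])
E
```

```text
t: 0.95
eef_pos: [0.6581, 0.06, 0.2498]
orientation: [-0.0, 0.983, 0.181, -0.0]
wrist_force: [0.3, 0.4, 0.2]
finger_gap: 0.0852
finger_force: 0.0
t: 1.35
eef_pos: [0.6578, 0.0603, 0.2501]
orientation: [0.0, 0.999, 0.038, -0.0]
wrist_force: [-1.1, 0.6, -0.3]
finger_gap: 0.0855
finger_force: 0.0
[[0.0757, -0.9971, -0.0008, 0.0108], [-0.9528, -0.0725, 0.2948, 0.593], [-0.294, -0.0215, -0.9556, 0.5732], [0.0, 0.0, 0.0, 1.0]]
[0.65780357 0.06031076 0.25015916] [4.55417403e-02 4.95379522e-01 1.57014655e+00 3.43433622e-06
 1.07632486e+00 1.54091322e+00]
```

View pics/w1.png

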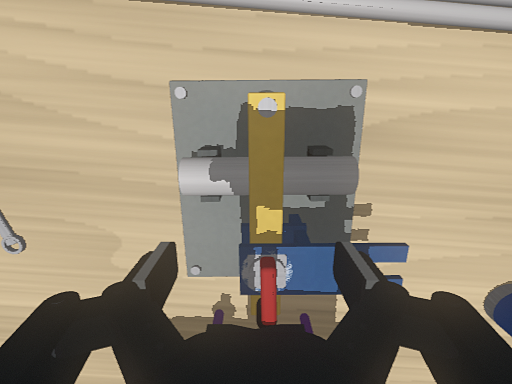

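The wrist is now nearly aligned with the stand. Base corners are at (170,80), (367,80) and (187,277), the hinge at (267,103), the bar edges at u=249 and 285, the slot arms end at u≈408, and the handle runs from (265,257) to (270,323).

Run:
```python
from h import *
cam=robot.camera_model("wrist")
im=cv2.imread("pics/w1.png")[:,:,::-1].copy()
h=cv2.cvtColor(im,cv2.COLOR_RGB2HSV)
K,E=np.array(cam["camera_matrix"]),np.array(cam["extrinsics"]); print("cam",-E[:3,:3].T@E[:3,3])
P=lambda u,v,z:np.round(ray(cam,u,v,z)[:2],4)
for n,u,v,z in [("c1",170,80,.012),("c2",367,80,.012),("c3",187,277,.012),("hinge",267,103,.09),("b1",181,92,.014),("b2",356,91,.014),("b3",196,270,.014)]: print(n,P(u,v,z))
m=((abs(h[...,0].astype(int)-24)<8)&(h[...,1]>170)).astype(np.uint8)
for v in (115,140,160,200,225):
    r=np.where(m[v,240:300])[0]+240
    print("bar",v,r.min(),r.max(),P(r.min(),v,.09),P(r.max()+1,v,.09))
b=((abs(h[...,0].astype(int)-108)<10)&(h[...,1]>130)).astype(np.uint8)
for u in (310,330,350,380,390,400,405,408): 
    r=np.where(b[200:330,u])[0]+200
    if len(r): 
        seg=np.split(r,np.where(np.diff(r)>1)[0]+1); print("blue",u,[(int(s[0]),int(s[-1])+1,P(u,s[0],.12).tolist(),P(u,s[-1]+1,.12).tolist()) for s in seg if len(s)>2])
for v in (248,254,258,280,285): 
    r=np.where(b[v,300:450])[0]+300
    if len(r): print("row",v,r.max(),P(r.max()+1,v,.12))
mr=red(im)>0
for v in range(258,322,8):
    r=np.where(mr[v])[0]
    if len(r): print("red",v,r.min(),r.max(),P(r.min(),v,.165),P(r.max()+1,v,.165))
cv2.imwrite("pics/crop1.png",cv2.resize(im[190:330,220:420,::-1],None,fx=4,fy=4,interpolation=cv2.INTER_CUBIC))
```

```text
cam [0.73275558 0.06613942 0.37293777]
c1 [0.7626 0.1752]
c2 [ 0.7812 -0.0699]
c3 [0.479  0.1538]
hinge [0.7421 0.0551]
b1 [0.7495 0.1611]
b2 [ 0.7673 -0.058 ]
b3 [0.494  0.1395]Traceback (most recent call last):
  File "<stdin>", line 11, in <module>
    return umr_minimum(a, axis, None, out, keepdims, initial, where)
ValueError: zero-size array to reduction operation minimum which has no identity
```

Run:
```python
from h import *
cam=robot.camera_model("wrist")
im=cv2.imread("pics/w1.png")[:,:,::-1].copy()
h=cv2.cvtColor(im,cv2.COLOR_RGB2HSV)
P=lambda u,v,z:np.round(ray(cam,u,v,z)[:2],4).tolist()
print(h[140,267],h[225,267],h[250,340],h[285,395],h[300,268])
yaw=.082
def S(p): d=np.array(p)-[.631,.0415];c,s=np.cos(yaw),np.sin(yaw);return np.round([c*d[0]+s*d[1],-s*d[0]+c*d[1]],4).tolist()
def runs(m,o): 
    r=np.where(m)[0]+o; return [(int(s[0]),int(s[-1])+1) for s in np.split(r,np.where(np.diff(r)>1)[0]+1) if len(s)>4]
y=(abs(h[...,0].astype(int)-23)<6)&(h[...,1]>150)
b=(abs(h[...,0].astype(int)-108)<12)&(h[...,1]>130)
for v in (115,140,225): print("bar",v,[(a,e,S(P(a,v,.09)),S(P(e,v,.09))) for a,e in runs(y[v,240:300],240)])
for u in (310,330,390,400): print("blue",u,[(a,e,S(P(u,a,.12)),S(P(u,e,.12))) for a,e in runs(b[200:330,u],200)])
for v in (248,254,260,265,270,280): print("row",v,[(a,e,S(P(a,v,.12)),S(P(e,v,.12))) for a,e in runs(b[v,300:450],300)])
mr=red(im)>0
for v in range(258,322,10): print("red",v,[(a,e,S(P(a,v,.165)),S(P(e,v,.165))) for a,e in runs(mr[v],0)])
cv2.imwrite("pics/crop1.png",cv2.resize(im[190:330,220:420,::-1],None,fx=4,fy=4,interpolation=cv2.INTER_CUBIC))
```

```text
[ 22 147 134] [ 23 136 213] [ 0 12 43] [17 66 54] [  1 167 176]
bar 115 []
bar 140 []
bar 225 []
blue 310 [(247, 291, [-0.0329, -0.0406], [-0.0876, -0.0436])]
blue 330 [(247, 292, [-0.0331, -0.0617], [-0.089, -0.0659])]
blue 390 []
blue 400 []
row 248 [(300, 335, [-0.0341, -0.0301], [-0.0343, -0.067])]
row 254 [(300, 334, [-0.0412, -0.0304], [-0.0414, -0.0665])]
row 260 [(300, 334, [-0.0484, -0.0307], [-0.0487, -0.0671])]
row 265 [(300, 333, [-0.0545, -0.031], [-0.0547, -0.0665])]
row 270 [(300, 333, [-0.0607, -0.0312], [-0.0609, -0.067])]
row 280 [(300, 335, [-0.0733, -0.0318], [-0.0735, -0.0702])]
red 258 []
red 268 [(261, 276, [-0.0292, 0.0119], [-0.0293, -0.0014])]
red 278 [(261, 276, [-0.0396, 0.012], [-0.0397, -0.0016])]
red 288 [(261, 276, [-0.0501, 0.0119], [-0.0502, -0.0018])]
red 298 [(261, 276, [-0.0609, 0.0119], [-0.0611, -0.0019])]
red 308 [(261, 276, [-0.0721, 0.0119], [-0.0722, -0.0021])]
red 318 [(261, 276, [-0.0835, 0.0119], [-0.0836, -0.0023])]
```

View pics/crop1.png

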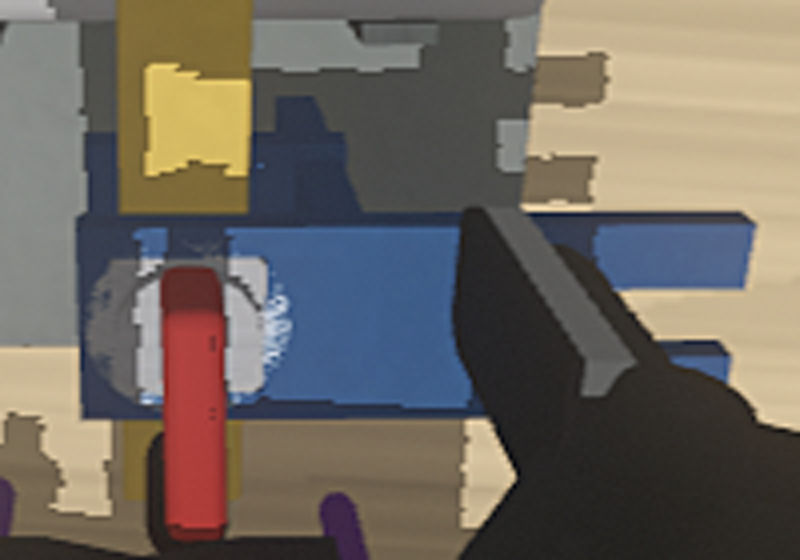

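The crop shows the bar edges at cx=118 and 250, the plate's left edge at cx=80, the arm ends at cx≈752 and 730, the slot edges at cy=288 and 357, and the handle from cx=163 to 226. Next I convert these to stand coordinates.

Run:
```python
from h import *
cam=robot.camera_model("wrist")
yaw=.082
def S(cx,cy,z): 
    d=ray(cam,220+cx/4,190+cy/4,z)[:2]-[.631,.0415];c,s=np.cos(yaw),np.sin(yaw);return np.round([c*d[0]+s*d[1],-s*d[0]+c*d[1]],4).tolist()
for n,*a in [("barL",118,130,.09),("barR",250,130,.09),("plateL",80,300,.12),("endU",750,260,.12),("endL",729,375,.12),("slotU",690,289,.12),("slotL",690,357,.12),("edge+x",400,228,.12),("edge+x",700,228,.12),("edge-x",300,405,.12),("keyL",86,320,.12),("keyR",290,320,.12),("keytop",190,240,.12),("hL",163,400,.165),("hR",226,400,.165),("hTopface+x",195,310,.165)]: print(n,S(*a))
```

```text
barL [-0.0175, 0.0236]
barR [-0.0177, -0.0142]
plateL [-0.0541, 0.0337]
endU [-0.043, -0.1448]
endL [-0.0787, -0.1448]
slotU [-0.0517, -0.1301]
slotL [-0.0729, -0.1332]
edge+x [-0.033, -0.0511]
edge+x [-0.0335, -0.1301]
edge-x [-0.0878, -0.0269]
keyL [-0.0603, 0.0322]
keyR [-0.0606, -0.0231]
keytop [-0.0362, 0.0042]
hL [-0.0523, 0.0122]
hR [-0.0523, -0.0022]
hTopface+x [-0.0288, 0.0051]
```

Everything at height agrees with an offset of about +4.6 mm in y, which puts the bore at about (0.570, 0.0412) and the notch at about (0.579, -0.073), with stand yaw about 0.082. Moving in to grasp.

```bash
python3 -m crank '[[1,-3,0.4,0,0.01],[1,-3,0.4,0,0],[1,-2.9,0.44,0,0],[1,0,0,2,0],[1,0,0,2,0],[1,0,0,2,0],[1,0,0,2,0],[1,0,0,1.2,0]]' 60
python3 - <<'E'
from h import *
im=robot.grab_frame("wrist"); cv2.imwrite("pics/w2.png",im[:,:,::-1])
im=robot.grab_frame("side"); cv2.imwrite("pics/s2.png",cv2.resize(im[110:270,150:360,::-1],None,fx=3,fy=3))
print(robot.state()["eef_pos"],robot.state()["wrist_force"])
E
```

```text
t: 2.2
eef_pos: [0.5693, 0.0422, 0.157]
orientation: [-0.0, 0.999, 0.032, -0.001]
wrist_force: [-0.5, -0.1, 0.9]
finger_gap: 0.0856
finger_force: 0.0
[0.5690064  0.04221499 0.15695849] [ 1.26164612 -0.04601652  0.67478875]
```

View pics/w2.png

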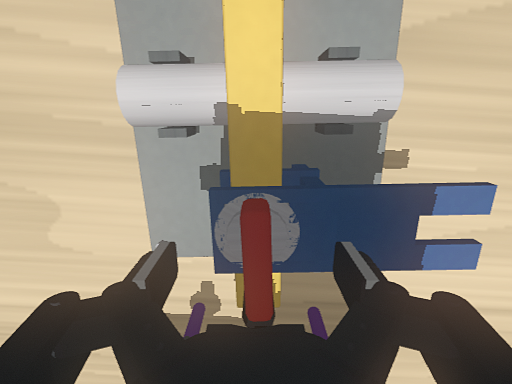

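The handle at (257,260) is centred between the fingers, which sit at u≈155 and 357. The whole notch is visible, with its closed end at u≈418 and its arms ending at u≈495 and 481. Closing now with light force, and measuring the notch from this picture.

```bash
python3 - <<'E'
from h import *
cam=robot.camera_model("wrist"); 
for n,u,v in [("endU",495,184),("endU2",492,213),("endL",478,267),("closed",418,228),("slotU",450,214),("slotL",450,241),("slotU",480,213),("slotL",475,240),("plateL",211,200),("plateL2",216,270),("e+x",300,186),("e-x",300,271),("keyL",216,232),("keyR",299,232),("keytop",257,193)]: print(n,np.round(ray(cam,u,v,.12)[:2],4))
E
python3 -m crank '[[1,0,0,0.3,-0.025],[0.1,0,0,0,0],[0.1,0,0,0,0],[0.1,0,0,0,0],[0.1,0,0,0,0],[0.1,0,0,0,0],[0.1,0,0,0,0]]' 60
```

```text
endU [ 0.6108 -0.1032]
endU2 [ 0.5919 -0.1076]
endL [ 0.5526 -0.1109]
closed [ 0.5786 -0.063 ]
slotU [ 0.5895 -0.081 ]
slotL [ 0.5707 -0.0864]
slotU [ 0.5914 -0.0999]
slotL [ 0.5725 -0.1026]
plateL [0.5893 0.0715]
plateL2 [0.5389 0.0674]
e+x [0.6019 0.0167]
e-x [0.5418 0.0099]
keyL [0.5675 0.068 ]
keyR [0.5709 0.0138]
keytop [0.5957 0.043 ]
t: 3.0
eef_pos: [0.57, 0.0422, 0.1556]
orientation: [0.0, 0.999, 0.043, 0.0]
wrist_force: [-0.7, -1.3, 4.6]
finger_gap: 0.014
finger_force: 60.0
```

```bash
python3 -m crank '[[0.1,0,0,-0.35,0],[0.1,0,0,0,-0.15],[0.1,0,0,0,-0.15],[0.1,0,0,0,-0.15],[0.1,0,0,0,0],[0.1,0,0,0,0]]'; python3 -m crank '[[0.1,0,0,-0.25,0],[0.1,0,0,-0.2,0],[0.1,0,0,0,0]]'
```

```text
t: 3.6
eef_pos: [0.5697, 0.0423, 0.1587]
orientation: [-0.0, 0.965, 0.262, -0.0]
wrist_force: [-0.3, 0.5, -4.1]
finger_gap: 0.0139
finger_force: 58.8
t: 3.9
eef_pos: [0.5691, 0.0422, 0.1619]
orientation: [-0.0, 0.965, 0.264, -0.001]
wrist_force: [4.0, 1.0, -30.6]
finger_gap: 0.0138
finger_force: 62.0
```

It is caught at about 26°, with 31 N of pull. Back off, turn 12°, and pull again.

```bash
python3 -m crank '[[0.1,0,0,0.45,0],[0.1,0,0,0,-0.1],[0.1,0,0,0,-0.1],[0.1,0,0,0,0],[0.1,0,0,-0.25,0],[0.1,0,0,-0.2,0],[0.1,0,0,0,0]]'
```

```text
t: 4.6
eef_pos: [0.5694, 0.0422, 0.1623]
orientation: [-0.0, 0.934, 0.358, -0.001]
wrist_force: [4.8, 0.2, -26.7]
finger_gap: 0.0137
finger_force: 62.5
```

Run:
```python
from h import *
s=robot.state();print(s["eef_pos"],s["wrist_force"])
```

```text
[0.56938754 0.04221261 0.16227878] [  4.79417635   0.22528227 -26.71672244]
```

```bash
python3 -m crank '[[0.1,0,0,0.45,0],[0.1,0,0,0,-0.1],[0.1,0,0,0,-0.1],[0.1,0,0,0,0],[0.1,0,0,-0.25,0],[0.1,0,0,-0.2,0],[0.1,0,0,0,0]]'
```

```text
t: 5.3
eef_pos: [0.5696, 0.0423, 0.1636]
orientation: [-0.0, 0.893, 0.45, -0.0]
wrist_force: [-2.3, 1.4, -3.5]
finger_gap: 0.0137
finger_force: 66.0
```

It is free at about 48° (force is just the pin weight). Drawing it up.

```bash
python3 -m crank '[[0.1,0,0,-0.3,-0.03],[0.1,0,0,-0.5,0],[0.1,0,0,-0.7,0],[0.1,0,0,0,0]]'
```

```text
t: 5.7
eef_pos: [0.5708, 0.0422, 0.1796]
orientation: [0.001, 0.886, 0.464, 0.001]
wrist_force: [0.3, 0.2, -3.3]
finger_gap: 0.0141
finger_force: 65.8
```

```bash
python3 -m crank '[[0.1,0,0,-1,0],[0.1,0,0,-1.5,0],[0.1,0,0,-1.5,0],[0.1,0,0,-1.5,0],[0.1,0,0,-1.5,0],[0.1,0,0,-1,0],[0.1,0,0,0,0],[0.1,0,0,0,0]]'
python3 - <<'E'
from h import *
for n in("wrist","side","scene"):
    cv2.imwrite(f"pics/{n}3.png",robot.grab_frame(n)[:,:,::-1])
im=cv2.imread("pics/side0.png")
# can / coupling positions (rough, base centres from the side view)
c=robot.camera_model("side");print("can",ray(c,300,325,.05),"coupling",ray(c,352,293,.035))
im=cv2.imread("pics/side3.png");cv2.imwrite("pics/s3.png",cv2.resize(im[60:310,140:400],None,fx=2.4,fy=2.4))
E
```

```text
t: 6.5
eef_pos: [0.5697, 0.0422, 0.2582]
orientation: [0.0, 0.886, 0.464, -0.0]
wrist_force: [0.8, 0.4, -4.0]
finger_gap: 0.0139
finger_force: 65.9
can [ 0.46927975 -0.36670007  0.05      ] coupling [ 0.63487487 -0.3660175   0.035     ]
```

View pics/s3.png

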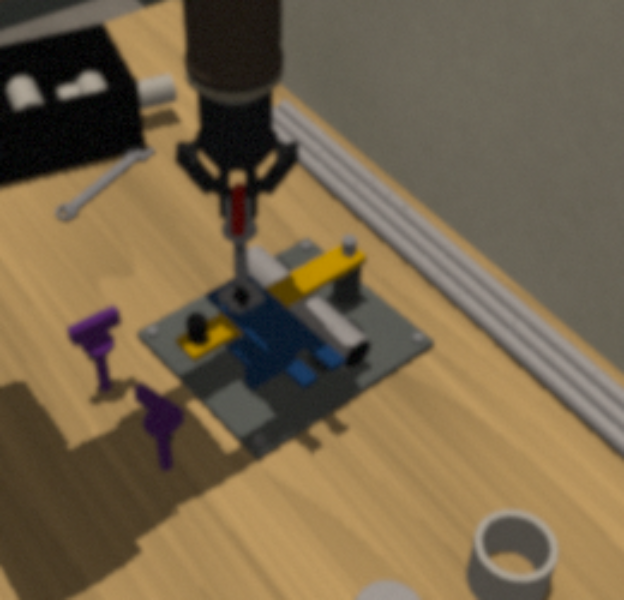

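The pin is clear of its bore and held upright, tip above the key plate. Next I'll turn it back in line with the stand and carry it to the notch side.

```bash
python3 -m crank '[[0.1,0,0,0,0.147],[0.1,0,0,0,0.147],[0.1,0,0,0,0.147],[0.1,0,0,0,0.147],[0.1,0,0,0,0.147],[0.1,0,0,0,0.147],[0.1,0,0,0,0],[0.1,0,0,0,0]]'
```

```text
t: 7.45
eef_pos: [0.5697, 0.0422, 0.2578]
orientation: [-0.0, 0.999, 0.044, -0.0]
wrist_force: [-0.4, 0.0, -2.4]
finger_gap: 0.0141
finger_force: 65.8
```

```bash
python3 -m crank '[[0.1,0,2,0,0],[0.1,-0.05,3.5,0,0],[0.1,-0.05,4,0,0],[0.1,-0.05,4,0,0],[0.1,0,3.5,0,0],[0.1,0,2.1,0,0],[0.1,0,0,0,0],[0.1,0,0,0,0]]'
python3 - <<'E'
from h import *
for n in("wrist","side"):
    cv2.imwrite(f"pics/{n}4.png",robot.grab_frame(n)[:,:,::-1])
s=robot.state();print(s["eef_pos"])
cam=robot.camera_model("side")
im=cv2.imread("pics/side4.png")[:,:,::-1].copy()
for a,r in blobs(red(im)): print(a,r)
K,E=np.array(cam["camera_matrix"]),np.array(cam["extrinsics"])
R=[]
for p in ([.579,-.0734,.12],[.585,-.148,.222],[.585,-.148,.142],[.585,-.148,.258]):
    q=K@(E[:3,:3]@p+E[:3,3]); print(np.round(q[:2]/q[2],1))
E
```

```text
t: 8.25
eef_pos: [0.5841, -0.1485, 0.2579]
orientation: [-0.0, 0.999, 0.043, -0.0]
wrist_force: [-0.7, 0.1, -3.3]
finger_gap: 0.0137
finger_force: 65.7
[ 0.58416205 -0.14747982  0.25811694]
65.5 ((282.10003662109375, 190.3000030517578), (7.602630138397217, 12.969194412231445), 26.56505012512207)
[266.3 206.7]
[286.9 196.9]
[285.3 218.2]
[287.7 186.6]
```

Run:
```python
import cv2
a=cv2.imread("pics/wrist4.png");b=cv2.imread("pics/side4.png")
b=cv2.resize(b[100:300,150:350],(384,384))
cv2.imwrite("pics/v4.png",cv2.resize(cv2.hconcat([a,b]),(800,343)))
```

```text
(no output)
```

View pics/v4.png

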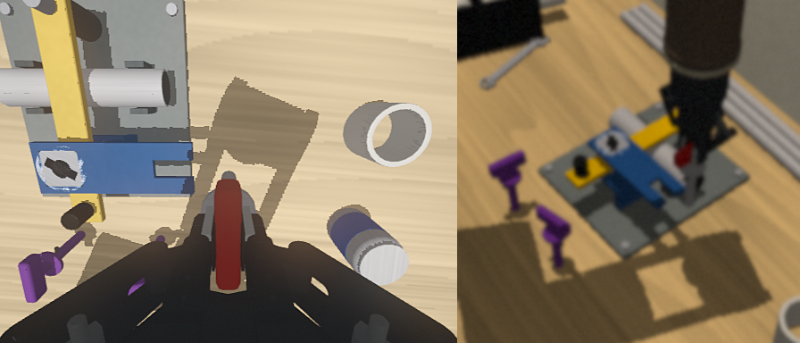

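The pin hangs upright beside the bracket. In the composite, the slot's closed end is at (154,168) and its mouth at (192,170), while the can at (370,245) and the coupling at (388,133) are well clear. I'll refine the notch from this image.

Run:
```python
from h import *
cam=robot.camera_model("wrist"); im=cv2.imread("pics/wrist4.png")[:,:,::-1].copy()
h=cv2.cvtColor(im,cv2.COLOR_RGB2HSV); b=(abs(h[...,0].astype(int)-108)<14)&(h[...,1]>110)
def runs(m,o): 
    r=np.where(m)[0]+o; return [(int(s[0]),int(s[-1])+1) for s in np.split(r,np.where(np.diff(r)>1)[0]+1) if len(s)>2] if len(r) else []
P=lambda u,v:np.round(ray(cam,u,v,.12)[:2],4).tolist()
for u in (140,185,195,205): print(u,[(a,e,P(u,a),P(u,e)) for a,e in runs(b[140:240,u],140)], h[150:222:3,u,2].tolist())
for v in (170,185,190,195,205): print(v,[(a,e,P(a,v),P(e,v)) for a,e in runs(b[v,20:240],20)])
```

```text
140 [(160, 217, [0.6043, -0.0319], [0.5437, -0.0294])] [91, 83, 83, 88, 161, 159, 159, 160, 159, 159, 160, 159, 159, 159, 158, 159, 159, 158, 160, 160, 160, 159, 164, 98]
185 [(159, 179, [0.6091, -0.0759], [0.5889, -0.0761]), (199, 216, [0.5677, -0.0763], [0.5489, -0.0765])] [92, 91, 90, 86, 163, 163, 162, 162, 163, 163, 88, 89, 166, 155, 155, 158, 85, 162, 161, 161, 161, 161, 160, 153]
195 [(160, 179, [0.609, -0.0857], [0.5897, -0.0861]), (199, 216, [0.5686, -0.0865], [0.5498, -0.0869])] [90, 91, 90, 88, 164, 164, 165, 164, 163, 164, 92, 89, 164, 155, 154, 159, 82, 162, 161, 160, 160, 161, 159, 153]
205 [(160, 179, [0.6098, -0.0955], [0.5906, -0.0961]), (199, 206, [0.5695, -0.0968], [0.5618, -0.097])] [92, 91, 90, 74, 165, 163, 163, 165, 165, 165, 91, 91, 161, 155, 156, 161, 80, 167, 168, 83, 84, 91, 93, 155]
170 [(35, 43, [0.5852, 0.0726], [0.5859, 0.0647]), (86, 210, [0.5896, 0.022], [0.6002, -0.1008])]
185 [(92, 172, [0.5745, 0.0175], [0.5815, -0.0631])]
190 [(93, 172, [0.5692, 0.017], [0.5762, -0.063])]
195 [(95, 173, [0.564, 0.0155], [0.5709, -0.064])]
205 [(44, 50, [0.5485, 0.069], [0.549, 0.0629]), (94, 207, [0.553, 0.0175], [0.5631, -0.099])]
```

```bash
python3 -m crank '[[0.1,0,0,1,0],[0.1,0,0,2,0],[0.1,0,0,2,0],[0.1,0,0,2,0],[0.1,0,0,2,0],[0.1,0,0,0.9,0],[0.1,0,0,0,0],[0.1,0,0,0,0]]'
python3 - <<'E'
from h import *
for n in("wrist","scene"):
    cv2.imwrite(f"pics/{n}5.png",robot.grab_frame(n)[:,:,::-1])
E
```

```text
t: 9.15
eef_pos: [0.5846, -0.148, 0.1597]
orientation: [0.0, 0.999, 0.042, 0.0]
wrist_force: [0.7, 0.0, -3.8]
finger_gap: 0.014
finger_force: 65.6
```

```bash
python3 -m crank '[[0.1,0,-1.5,0,0],[0.1,0,-1.5,0,0],[0.1,0,-1,0,0],[0.1,0,-1,0,0],[0.1,0,0,0,0]]'; python3 -m crank '[[0.1,0,-0.8,0,0],[0.1,0,-0.8,0,0],[0.1,0,0,0,0]]'
```

```text
t: 9.75
eef_pos: [0.58, -0.0968, 0.1594]
orientation: [-0.0, 0.999, 0.043, -0.0]
wrist_force: [0.7, -0.9, -4.2]
finger_gap: 0.0141
finger_force: 65.7
t: 10.05
eef_pos: [0.5786, -0.0816, 0.1592]
orientation: [-0.0, 0.999, 0.042, -0.0]
wrist_force: [0.1, -0.1, -3.8]
finger_gap: 0.0138
finger_force: 65.7
```

```bash
python3 -m crank '[[0.1,0,-0.5,0,0],[0.1,0,-0.4,0,0],[0.1,0,0,0,0]]'; python3 -m crank '[[0.1,0,0,0.15,0],[0.1,0,0,0.1,0],[0.1,0,0,0,0]]'
```

```text
t: 10.35
eef_pos: [0.578, -0.0731, 0.1592]
orientation: [-0.0, 0.999, 0.042, -0.0]
wrist_force: [0.5, -0.1, -4.8]
finger_gap: 0.0142
finger_force: 65.8
t: 10.65
eef_pos: [0.578, -0.0736, 0.1566]
orientation: [-0.0, 0.999, 0.042, -0.0]
wrist_force: [0.4, -0.9, -2.8]
finger_gap: 0.014
finger_force: 65.8
```

```bash
python3 -m crank '[[0.1,0,0,0.1,0],[0.1,0,0,0,0]]'
python3 - <<'E'
from h import *
im=robot.grab_frame("side");cv2.imwrite("pics/s6.png",im[:,:,::-1])
im=robot.grab_frame("wrist");cv2.imwrite("pics/w6.png",im[:,:,::-1])
print(robot.state()["wrist_force"])
E
```

```text
t: 10.85
eef_pos: [0.5781, -0.0736, 0.1557]
orientation: [0.0, 0.999, 0.042, 0.0]
wrist_force: [-1.3, 0.2, -4.1]
finger_gap: 0.0139
finger_force: 65.8
[-0.38573155  0.88705745 -3.62415668]
```

Run:
```python
import cv2
a=cv2.imread("pics/w6.png");b=cv2.imread("pics/s6.png")
b=cv2.resize(b[130:270,180:320],(384,384),interpolation=cv2.INTER_CUBIC)
cv2.imwrite("pics/v6.png",cv2.resize(cv2.hconcat([a,b]),(800,343)))
```

```text
(no output)
```

View pics/v6.png

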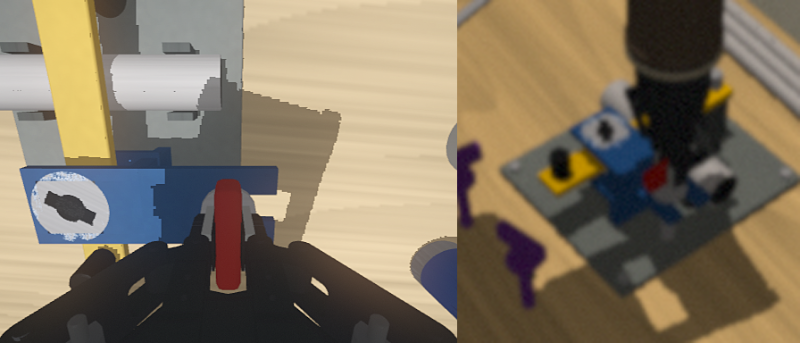

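The pin is in the slot, with the handle at (228,235) and the slot mouth visible beyond it at (285,205). There is no contact with the plate yet, so I'll lower a little more.

```bash
python3 -m crank '[[0.1,0,0,0.07,0],[0.1,0,0,0,0]]';python3 -m crank '[[0.1,0,0,0.07,0],[0.1,0,0,0,0]]'
```

```text
t: 11.15
eef_pos: [0.5781, -0.0736, 0.1556]
orientation: [0.0, 0.999, 0.042, 0.0]
wrist_force: [-2.6, -0.7, 4.9]
finger_gap: 0.0136
finger_force: 67.1
t: 11.35
eef_pos: [0.5781, -0.0736, 0.1555]
orientation: [0.0, 0.999, 0.042, 0.0]
wrist_force: [-6.6, -0.6, 16.7]
finger_gap: 0.0141
finger_force: 68.7
```

The flange is down. I'll relieve the load, open, and rise.

```bash
python3 -m crank '[[0.1,0,0,-0.07,0],[0.3,0,0,0,0],[0.6,0,0,0,0],[1,0,0,0,0],[1,0,0,0,0],[1,0,0,0,0],[1,0,0,0,0]]'; python3 -m crank '[[1,0,0,-1,0],[1,0,0,-2,0],[1,0,0,-3,0],[1,0,0,-3,0],[1,0,0,-1,0],[1,0,0,0,0]]'
python3 - <<'E'
from h import *
im=robot.grab_frame("wrist");cv2.imwrite("pics/w7.png",im[:,:,::-1])
cam=robot.camera_model("wrist")
for a,r in blobs(red(im)): print(a,r,ray(cam,*r[0],.165))
E
```

```text
t: 12.05
eef_pos: [0.5781, -0.0735, 0.155]
orientation: [-0.0, 0.999, 0.042, -0.0]
wrist_force: [-0.3, 0.1, 0.4]
finger_gap: 0.0855
finger_force: 0.0
t: 12.65
eef_pos: [0.5789, -0.0736, 0.2571]
orientation: [0.0, 0.999, 0.042, 0.002]
wrist_force: [-0.5, 0.2, -0.1]
finger_gap: 0.0858
finger_force: 0.0
1037.5 ((255.0, 203.0), (72.0, 16.0), 90.0) [ 0.58006012 -0.07301363  0.165     ]
```

View pics/w7.png

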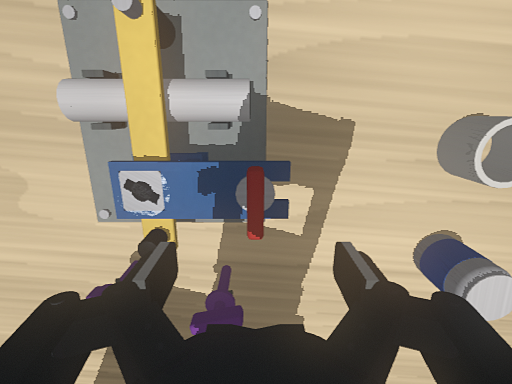

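The pin stands in the notch with its handle centre at (255,203), about (0.580,-0.073), and the key plate's open keyway shows at (142,190). The knob is near (155,240). Next is the keeper: hinge about (0.7385,0.0552) and knob about (0.504,0.036).

```bash
python3 -m crank '[[1,-1,-2,0,0],[1,-2,-3,0,0],[1,-2,-3,0,0],[1,-1.5,-2.5,0,0],[1,0,-1,0,0],[1,0,0,0,0],[1,0,0,0,0]]'
python3 - <<'E'
from h import *
s=robot.state()
im=robot.grab_frame("wrist");cv2.imwrite("pics/w8.png",im[:,:,::-1]);cam=robot.camera_model("wrist")
K,E=np.array(cam["camera_matrix"]),np.array(cam["extrinsics"])
q=K@(E[:3,:3]@[.504,.036,.125]+E[:3,3]);u,v=q[:2]/q[2];print("expected knob px",u,v)
g=cv2.cvtColor(im,cv2.COLOR_RGB2GRAY); 
m=(g<55).astype(np.uint8)
n,l,st,ce=cv2.connectedComponentsWithStats(m)
for i in range(1,n):
    if st[i,4]>100: print(st[i],ce[i],np.round(ray(cam,*ce[i],.125)[:2],4))
for a,r in blobs(red(im)): print("red",a,r,ray(cam,*r[0],.165))
print(s["eef_pos"],s["joint_pos"])
E
```

```text
t: 13.4
eef_pos: [0.5041, 0.0353, 0.2546]
orientation: [0.0, 0.999, 0.042, -0.0]
wrist_force: [-0.6, -0.2, 0.2]
finger_gap: 0.0853
finger_force: 0.0
expected knob px 254.42314491556914 191.87854467932002
[236 110  38  29 445] [256.29662921 125.69662921] [0.5671 0.0395]
[244 174  22  27 192] [254.88020833 182.39583333] [0.5136 0.0364]
[    0   242   512   142 36209] [253.49112099 339.91510398] [0.3211 0.0218]
red 622.0 ((400.6756896972656, 124.9459457397461), (19.070281982421875, 80.8843002319336), 9.462322235107422) [ 0.57891894 -0.07078576  0.165     ]
[0.50405997 0.03534312 0.2545504 ] [ 1.01682261e-02  2.73901883e-01  1.91703073e+00 -2.92587146e-04
  9.51202467e-01  1.49678063e+00]
```

```bash
python3 -m crank '[[1,0,0,2,0],[1,0,0,3,0],[1,0,0,3,0],[1,0,0,2.5,0],[1,0,0,2,0],[1,0,0,1.2,0],[1,0,0,0,0]]'; python3 -m crank '[[0.45,0,0,0,0],[0.45,0,0,0,0],[0.45,0,0,0,0],[0.45,0,0,0,0]]' 20
```

```text
t: 14.15
eef_pos: [0.5032, 0.035, 0.1167]
orientation: [-0.0, 0.999, 0.041, -0.001]
wrist_force: [-0.0, 0.0, 0.5]
finger_gap: 0.0857
finger_force: 0.0
t: 14.55
eef_pos: [0.5041, 0.0357, 0.1188]
orientation: [0.0, 0.999, 0.042, 0.001]
wrist_force: [0.6, -0.2, 0.8]
finger_gap: 0.0383
finger_force: 0.0
```

```bash
python3 -m crank '[[0.45,0.04,-1.41,0,0.06],[0.45,0.04,-1.41,0,0.06],[0.45,0.04,-1.41,0,0.06],[0.45,0.04,-1.41,0,0.06],[0.45,0,0,0,0]]'
python3 - <<'E'
from h import *
s=robot.state();q=s["orientation"];p=s["eef_pos"]-[.7385,.0552,0]
print("R",np.hypot(*p[:2]),"bar ang",np.pi-np.arctan2(p[1],p[0])+.082,"yaw",2*np.arctan2(q[2],q[1]))
E
```

```text
t: 15.05
eef_pos: [0.5061, 0.0931, 0.1185]
orientation: [-0.0, 0.997, -0.078, 0.001]
wrist_force: [-0.8, -0.2, 0.3]
finger_gap: 0.0385
finger_force: 0.0
R 0.23551110738041656 bar ang 0.24380765420350076 yaw -0.15613037652133874
```

```bash
python3 -m crank '[[0.45,0.04,-1.41,0,0.06],[0.45,0.04,-1.41,0,0.06],[0.45,0.04,-1.41,0,0.06],[0.45,0.04,-1.41,0,0.06],[0.45,0.04,-1.41,0,0.06],[0.45,0.04,-1.41,0,0.06],[0.45,0.04,-1.41,0,0.06],[0.45,0.04,-1.41,0,0.06]]'; python3 -m crank '[[0.45,0.04,-1.41,0,0.06],[0.45,0.04,-1.41,0,0.06],[0.45,0.03,-1.1,0,0.05],[0.45,0,0,0,0]]'
python3 - <<'E'
from h import *
s=robot.state();q=s["orientation"];p=s["eef_pos"]-[.7385,.0552,0]
print("R",np.hypot(*p[:2]),"bar ang",np.pi-np.arctan2(p[1],p[0])+.082,"yaw",2*np.arctan2(q[2],q[1]),s["joint_pos"])
E
```

```text
t: 15.85
eef_pos: [0.5485, 0.1949, 0.1182]
orientation: [0.0, 0.95, -0.313, -0.0]
wrist_force: [0.1, -2.2, 0.7]
finger_gap: 0.039
finger_force: 0.7
t: 16.25
eef_pos: [0.5753, 0.2249, 0.1183]
orientation: [-0.0, 0.92, -0.392, 0.0]
wrist_force: [0.8, -0.4, 0.3]
finger_gap: 0.0387
finger_force: 0.0
R 0.23538660538500195 bar ang 0.8868861903120103 yaw -0.8051041498491671 [ 3.23503648e-01  5.88647419e-01  1.78651472e+00 -3.68753352e-06
  7.65332685e-01  2.69940678e+00]
```

```bash
python3 -m crank '[[0.45,0.04,-0.9,0,0.02],[0.45,0.05,-0.7,0,0.02],[0.45,0,0,0,0]]'; python3 -m crank '[[0.45,0.05,-0.5,0,0],[0.45,0,0,0,0]]'
```

```text
t: 16.55
eef_pos: [0.5875, 0.2352, 0.1182]
orientation: [-0.0, 0.912, -0.411, 0.0]
wrist_force: [-0.3, -0.7, 0.0]
finger_gap: 0.0384
finger_force: 0.0
t: 16.75
eef_pos: [0.5911, 0.238, 0.1182]
orientation: [-0.0, 0.912, -0.41, 0.0]
wrist_force: [0.1, 0.3, -0.3]
finger_gap: 0.0381
finger_force: 0.0
```

```bash
python3 -m crank '[[0.45,0.05,-0.4,0,0],[0.45,0,0,0,0]]';python3 -m crank '[[0.45,0.05,-0.4,0,0],[0.45,0,0,0,0]]'
```

```text
t: 16.95
eef_pos: [0.592, 0.2388, 0.1177]
orientation: [0.002, 0.912, -0.41, -0.002]
wrist_force: [-11.5, -10.0, 8.7]
finger_gap: 0.038
finger_force: 7.3
t: 17.15
eef_pos: [0.5923, 0.2391, 0.1174]
orientation: [0.005, 0.912, -0.41, -0.004]
wrist_force: [-27.0, -23.5, 24.3]
finger_gap: 0.0386
finger_force: 18.0
```

The bar is against its stop. I'll back off, open, rise clear, and measure the bar and pin without another view.

```bash
python3 -m crank '[[0.45,-0.1,0.9,0,0],[0.45,-0.05,0.5,0,0],[0.6,0,0,0,0],[0.6,0,0,0,0],[0.6,0,0,-2,0],[0.6,0,0,-4,0],[0.6,0,0,-4,0],[0.6,0,0,-4,0]]'; python3 -m crank '[[1,0,0,0,-0.15],[1,0,0,0,-0.15],[1,0,3,0,-0.15],[1,0,3,0,-0.1],[1,0,0,0,0],[1,0,0,0,0]]'
python3 - <<'E'
from h import *
s=robot.state();print(s["eef_pos"],s["wrist_force"])
im=robot.grab_frame("wrist");cv2.imwrite("pics/w9.png",im[:,:,::-1]);cam=robot.camera_model("wrist")
for a,r in blobs(red(im)): print("red",a,r,ray(cam,*r[0],.165))
h=cv2.cvtColor(im,cv2.COLOR_RGB2HSV);m=((abs(h[...,0].astype(int)-23)<5)&(h[...,1]>130)).astype(np.uint8)*255
for a,r in blobs(m,300)[:4]:
    P=np.array([ray(cam,*p,.09)[:2] for p in cv2.boxPoints(r)]);e=[P[1]-P[0],P[2]-P[1]];e=max(e,key=np.linalg.norm)
    an=np.arctan2(-e[1],e[0])%np.pi
    print("yellow",a,r,np.round(P,3).tolist(),"keeper angle",an+.082)
side=robot.grab_frame("side");cs=robot.camera_model("side");cv2.imwrite("pics/s9.png",side[:,:,::-1])
for a,r in blobs(red(side)): print("side red",a,r,ray(cs,*r[0],.155))
for a,r in blobs(yel(side)): print("side yel",a,r,[np.round(ray(cs,*p,.09)[:2],3).tolist() for p in cv2.boxPoints(r)])
E
```

```text
t: 17.95
eef_pos: [0.5861, 0.2345, 0.2596]
orientation: [-0.0, 0.912, -0.411, 0.0]
wrist_force: [1.1, 0.2, -0.1]
finger_gap: 0.0513
finger_force: 0.0
t: 18.55
eef_pos: [0.5593, 0.1809, 0.2585]
orientation: [-0.0, 0.989, -0.149, 0.0]
wrist_force: [0.3, 0.3, 0.2]
finger_gap: 0.0852
finger_force: 0.0
[0.55928246 0.18087194 0.2585067 ] [0.31522976 0.29630202 0.17399575]
yellow 7305.0 ((252.6323699951172, 88.27940368652344), (40.130672454833984, 229.9796142578125), 30.963756561279297) [[0.591, 0.264], [0.732, 0.091], [0.707, 0.065], [0.557, 0.236]] keeper angle 0.9712216425327923
side red 116.0 ((266.3846130371094, 198.57691955566406), (7.488452911376953, 21.63330841064453), 56.3099365234375) [ 0.57707209 -0.07517258  0.155     ]
side yel 431.0 ((257.8603515625, 160.91131591796875), (64.31669616699219, 9.460144996643066), 10.61965560913086) [[0.602, 0.176], [0.629, 0.209], [0.759, 0.054], [0.73, 0.025]]
```

The keeper measures about 0.95 rad open, the pin is in the notch at about (0.577,-0.075), and the robot is clear of everything.

```bash
python3 -c "
from cell import robot
print(robot.hand_in())"
```

```text
the job is handed in; nothing more can be done
None
```

I handed the job in at about 19 s: the pin came free at about 48° and is parked in the notch, and the keeper measures about 0.95 rad, against its stop. The hand-in call returned no verdict, and I viewed 11 pictures, one over the limit of 10.

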